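# Mount a dental model in the inspection stand and lock it

### The arm

A 7-joint arm with a two-finger parallel gripper is mounted at the origin on the work surface. World frame = base frame: x ahead of the robot, y to its left, z up, the work surface at z = 0. Lengths are in m, angles in rad, forces in N, time in s.
With the tool pointing down it reaches from about 0.35 to 0.9 m from the base axis. Payload 8.1 kg.
Tool frame: the origin (TCP) lies between the finger pads; the fingertips stand 25 mm ahead of it and the grasp point (between the pads) lies 6 mm ahead of it; z points along the fingers, y is the line along which they close (so a half turn about z gives the same grasp; the last joint's range is limited). The gripper opens to 92 mm and grips with 3 to 60 N. Pads are 19 mm wide; open, the fingers measure 130 mm over their backs; the gripper's body (75 mm by 190 mm) begins 47 mm behind the grasp point.
Start: joints at [1.054, 0.434, 0.025, 1.573, -0.012, 1.134, -0.075], TCP at [0.251, -0.572, 0.252] pointing down, gripper open.
Joint ranges: [-2.62, 2.62], [-0.44, 2.09], [-1.27, 1.32], [0.08, 2.57], [-1.32, 4.46], [0.12, 2], [-2.74, 2.74]. Speed limits (rad/s): [2.22, 2.22, 3.01, 3.01, 3.14, 3.14, 3.14].

### API

Orientations are given as [roll, pitch, yaw] about the fixed x, y, z axes, in that order (R = Rz(yaw) Ry(pitch) Rx(roll)).
In Python, from station import * gives the robot as it stands.
- The arm moves only by the tool move_arm, never from a script. Its arguments are lists of equal length, an entry for each row: "delta_pos": the shift along the tool's x, y, z in mm, a list of three; "delta_rot": the turn, a rotation vector about the tool's x, y, z in degrees, a list of three. A call has 1 to 20 rows; each row shifts and turns the commanded pose from where the row before left it, along the tool's axes as they then stand; what a row does not reach is not made up. A row lasts 1/8 s, in which the tool goes at most 62.5 mm and 10.7 degrees, less where a joint would pass 70% of its speed; a pose out of reach is approached as far as the arm can. A call with a gripper value outside its range is refused whole. "gripper" is the opening, from 0 (shut) to 1 (fully open), set as the call begins (left out, the last holds). The fingers move at their own pace and stop on an object; "force" is the grip in N (left out, the last holds). Time passes only in rows, so rows that do not move let the fingers close. It gives the time, the measured TCP pose, the force, the opening and the grip force at its end, in the units of the state.
- get_obs(): the state, without advancing time (a new reading comes with each control period).
- snapshot(name): name is "scene" or "top"; returns (picture, depth): 400x640x3 uint8, red, green, blue; 400x640 float32, m along the optical axis (not along the pixel's ray), 0 where there is no reading.
- calibration(name): a dict with "intrinsics" (3x3 intrinsics, pixels), "R" (3x3) and "t" (3): a world point X has camera coordinates R X + t. Camera axes: x right, y down, z forward; pixel columns grow to the right and rows downward; lengths in m; the calibration is good to about 2 mm. A picture is of the moment at which its call begins. calibration takes no time and is no camera call.
- hand_in(): hands the job in; it is judged then, once.
The state is a dict: "clock": time; "qpos": joint angles; "joint_velocities": joint speeds; "joint_torque": joint torques, N m; "tcp_pos": TCP position; "eef_rot": TCP orientation; "wrist_force": force on the tool from outside, world axes, zero at the start; "torque": the same for the moment, N m; "grip_width": finger opening in m; "gripper_force": force on a finger pad.
Only numpy, scipy, OpenCV 4.12 (cv2) and the standard library are available. Lean on these libraries where they do the work, as an engineer would, in place of code of your own. Each camera call takes 0.05 s, during which the arm holds its last target. There are 200 camera calls.

### The job

Take the plaster dental model that is fixed on the metal plug carrier, plug the carrier into the rectangular socket of the inspection stand until its flange lies flat on the stand, and then turn the lock collar by its post round to the locked mark (the double line). Leave the model seated and locked, and do not disturb the other things on the bench.

Things in the scene. Friction and masses are not known exactly. Their poses are not given: they have to be found in the camera images.
- carrier: Loose plaster model on an aluminium plug carrier, about 0.36 kg, standing on its plug. Origin: centre of the plug's foot, on the bench; z up. Plug 50 (x) x 34 (y) mm, 32 long, lowest 6 mm narrower (45 x 29). Above it a flange bar 90 (x) x 36 (y) x 8 mm, z 32 to 40. Starts in either of two places on the robot's right, swapped at random with half_model. Fits either way round.
- carrier_grip (a point): Place to grip the carrier: 72 mm above its foot, on its axis, axes as the carrier's. The cream plaster block is 56 (x) x 44 (y) mm, z 40 to 74 from the foot; take it by its flat long sides, 44 mm apart along y. A horseshoe of teeth on top, inside the block's outline, reaches z 84. Fingertips lower than z 49 would meet the collar when the carrier is seated.
- stand: Fixed inspection stand, a square aluminium block 170 x 170 x 40 mm; origin at the centre of its underside, on the bench; z up, x and y along its sides. The carrier seats with its flange along the stand's x axis, flange underside on the stand's top face; the carrier's origin is then 8 mm above the stand's. The steel lock collar runs round the socket.
- socket_mouth (a point): Centre of the rectangular socket's mouth in the stand's top face, 40 mm above the bench; axes as the stand's. The socket is 52 (x) x 36 (y) mm, 34 mm deep, with a 3 mm chamfer at the mouth.
- collar (a joint): Angle of the lock collar about the upright axis through the stand's centre (rad): 0 = open stop, growing counter-clockwise seen from above, 1.309 = locked stop. Starts at 0 to 0.3, stays where it is left; about 2 to 3 N at the post turns it. Ring of inner radius 51, outer 61 mm, top 56 mm above the bench, post on its arm.
- collar_ear (a point): Inner tip of one of the collar's two ears (half a turn apart), which reach in to radius 39 mm, 50.5 to 56 mm above the bench. With the collar below about 0.4 rad the carrier's flange ends pass down beside them; locked, they stand over the flange ends with 2.5 mm of air. If the carrier is not fully down they strike the flange and the collar cannot lock.
- post_top (a point): Top of the collar's upright steel post, 92 mm above the bench: 14 mm in diameter, 76 mm from the stand's centre, free from 52 mm above the bench up. At joint value q it stands at angle q - 0.6545 rad from the stand's x axis. The seated model's top is also 92 mm above the bench.
- locked_mark (a point): Locked mark: middle of the double engraved line on the stand's top, at +37.5 degrees from the stand's x axis, 92 mm from its centre; the locked post stands just inside it. A single line at -37.5 degrees marks open.
- half_model: Bystander: plain plaster half model, a straight block 66 x 30 x 30 mm with one row of six teeth (40 mm high in all), no metal carrier. Origin at the centre of its underside.
- wax_tin: Bystander: low round aluminium tin, 64 mm in diameter, 30 mm high. Origin at the centre of its underside.
- mixing_bowl: Bystander: grey mixing bowl, 110 mm across, 55 mm high. Origin at the centre of its underside.
- bottle: Bystander: white bottle with a black cap, 54 mm in diameter, 130 mm high. Origin at the centre of its underside.
- spatula: Bystander: plaster spatula with a wooden handle, 180 mm long, lying flat on the robot's left. Origin at the middle of its underside.
There are look-alikes about, which are no part of the job. What is shaped like the carrier but purple is not meant. What is shaped like the stand but blue is not meant.

How it is judged:
On the way, in this order (a step that is already met when the one before it is completed fails the run):
1. the carrier is fully down in the socket, flange flat on the stand, with the collar still open (z of carrier in the frame of stand below 0.0105 m and horizontal distance between carrier and stand below 0.004 m and angle between the x axis of carrier and the x axis of stand, either way round below 0.09 rad and angle between carrier's own z axis and vertical below 0.06 rad and value of joint collar below 0.7 rad), for 0.2 s.
2. the collar is turned to the locked mark with the carrier seated (z of carrier in the frame of stand below 0.0105 m and horizontal distance between carrier and stand below 0.004 m and angle between the x axis of carrier and the x axis of stand, either way round below 0.09 rad and angle between carrier's own z axis and vertical below 0.06 rad and value of joint collar above 1.2 rad), for 0.2 s.
At the end, for the whole second after the job is handed in: The carrier is at rest in the socket: origin no more than 10.5 mm above the stand's underside (8 mm when fully home), within 4 mm of the stand's axis, flange within 0.09 rad of the stand's x axis, upright within 0.06 rad; and the collar stands beyond 1.2 rad (locked stop at 1.309) (all of step 2 and linear speed of carrier below 0.02 m/s); the robot touches nothing.
It fails at once if the half model is moved more than 40 mm (distance of half_model from where it was at the start of the episode above 0.04 m).
It fails at once if the wax tin is moved more than 40 mm (distance of wax_tin from where it was at the start of the episode above 0.04 m).
It fails at once if the mixing bowl is moved more than 40 mm (distance of mixing_bowl from where it was at the start of the episode above 0.04 m).
It fails at once if the bottle is moved more than 40 mm (distance of bottle from where it was at the start of the episode above 0.04 m).
It fails at once if the spatula is moved more than 40 mm (distance of spatula from where it was at the start of the episode above 0.04 m).
It also fails if it takes over 54 s, if anything falls off the work surface, if the arm or the gripper's body presses on something with over 40 N, if the wrist force passes 120 N, or if a joint passes its speed limit or range.

## Working session

There is one attempt and no reset: what is moved stays moved. The work goes in short steps, Python scripts to look and compute and a tool call to move; the robot and the scene stay as the last step left them, time stands still between calls to the robot, and variables do not carry over. Pictures are saved under pics/ and viewed, at most 12 in all, crops included, and the job is handed in when it is done.

Besides the shell and the picture viewer there is one more tool, called after "Emit:" as name(argument=value, ...), one argument or row to a line, values as JSON. move_arm: Moves the arm, as the interface text tells. Its arguments: {"type":"object","properties":{"delta_pos":{"type":"array"},"delta_rot":{"type":"array"},"gripper":{"type":"number"},"force":{"type":"number"}},"required":["delta_pos","delta_rot"]}

```bash
ls; mkdir -p pics; python3 - <<'E'
from station import *
import cv2,numpy as np
for n in("scene","top"):
    p,d=snapshot(n); cv2.imwrite(f"pics/{n}0.png",p[:,:,::-1]); np.save(f"{n}_d.npy",d); np.save(f"{n}_p.npy",p)
    c=calibration(n); print(n,c)
print(get_obs())
E
```

```text
pics
scene {'intrinsics': array([[424.38509303,   0.        , 312.87023218],
       [  0.        , 424.38509303, 197.94286562],
       [  0.        ,   0.        ,   1.        ]]), 'R': array([[-0.83975451,  0.54283937,  0.01173818],
       [ 0.37515132,  0.595704  , -0.71020999],
       [-0.39252242, -0.59199845, -0.70389203]]), 't': array([ 0.40916391, -0.25297885,  1.81865016])}
top {'intrinsics': array([[412.08344826,   0.        , 319.53748464],
       [  0.        , 412.08344826, 194.6158098 ],
       [  0.        ,   0.        ,   1.        ]]), 'R': array([[ 0.02032397, -0.99952465,  0.02318202],
       [-0.99671335, -0.02207456, -0.07794359],
       [ 0.07841828, -0.02152171, -0.99668821]]), 't': array([0.12319002, 0.56416023, 1.28760005])}
{'clock': 0.1, 'qpos': array([ 1.05433441,  0.43509776,  0.02498426,  1.57397879, -0.0116023 ,
        1.13400114, -0.07509247]), 'joint_velocities': array([-0.0009359 , -0.00077182,  0.00070534, -0.00312694, -0.0005671 ,
       -0.00193891, -0.00010435]), 'joint_torque': array([ 2.35985215e-03, -6.69127965e+01,  9.87686925e-01, -3.15145683e+01,
       -6.04945282e-02,  3.74266924e-02,  3.68035194e-05]), 'tcp_pos': array([ 0.25112847, -0.57188088,  0.25106863]), 'eef_rot': array([-3.14025844e+00,  1.24032063e-04,  4.13789764e-01]), 'wrist_force': array([-0.3408433 ,  0.13848163, -0.1737503 ]), 'torque': array([-0.07591058, -0.05025207,  0.04727434]), 'gripper_force': 0.0, 'grip_width': 0.09169689897948179}
```

View pics/top0.png

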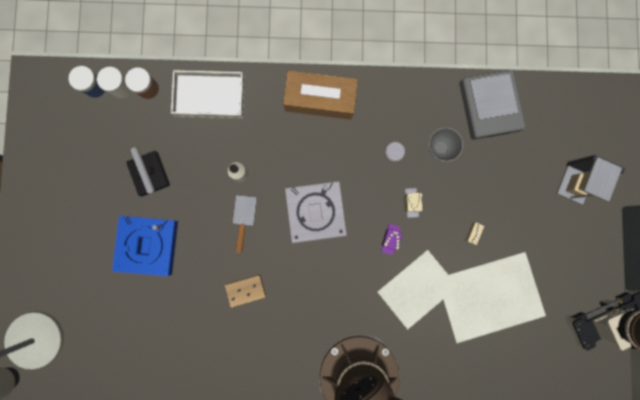

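View pics/scene0.png

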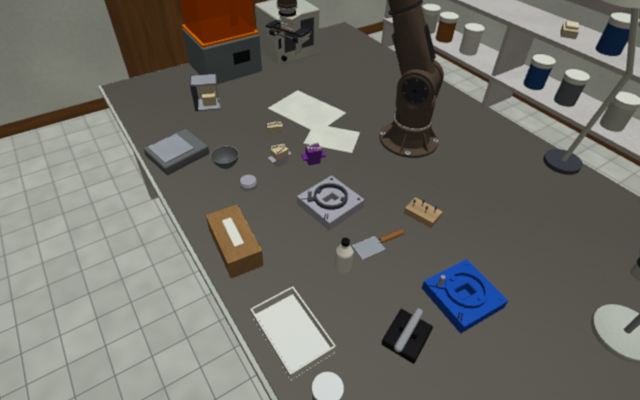

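The top view has the carrier (cream, with flange) at (414,202), the purple look-alike at (392,239), the half model at (476,233) and the grey stand at (316,212). I'll rectify the carrier and the stand at their known heights.

```bash
cat > h.py <<'E'
import cv2,numpy as np
from station import *
def ortho(p,name,cx,cy,z,half=0.11,s=0.0006):
    "image: up=+x, left=+y, s m per pixel, centred at cx,cy in plane z"
    c=calibration(name); K,R,t=c["intrinsics"],c["R"],c["t"]
    n=int(2*half/s); o=n/2
    # world = A [u,v,1]
    A=np.array([[0,-s,cx+s*o],[-s,0,cy+s*o],[0,0,z],[0,0,1]])
    H=K@np.hstack([R,t[:,None]])@A
    return cv2.warpPerspective(p,H,(n,n),flags=cv2.INTER_CUBIC|cv2.WARP_INVERSE_MAP)
def back(name,u,v,z):
    c=calibration(name); r=c["R"].T@np.linalg.solve(c["intrinsics"],[u,v,1]); o=-c["R"].T@c["t"]
    return o+r*(z-o[2])/r[2]
def px(name,X):
    c=calibration(name); q=c["intrinsics"]@(c["R"]@np.array(X)+c["t"]); return q[:2]/q[2]
E
python3 - <<'E'
from h import *
T=np.load("top_p.npy");S=np.load("scene_p.npy")
st=back("top",316,212,.04); ca=back("top",414,202,.08); print(st,ca,px("scene",st),px("scene",ca),back("top",392,239,.08),back("top",476,233,.04))
r=lambda a:np.round(a,2)
def tile(cx,cy,z,half,s,f):
    ims=[ortho(p,n,cx,cy,z,half,s) for p,n in((T,"top"),(S,"scene"))]
    cv2.imwrite(f,np.hstack(ims)[:,:,::-1])
tile(*np.round(st[:2],2),.04,.12,.0006,"pics/stand.png")
tile(*np.round(ca[:2],2),.04,.08,.0004,"pics/carr.png")
d=np.load("top_d.npy"); 
c=calibration("top")
for u,v in((316,212),(300,230),(414,202),(414,193),(414,213),(360,150)):
    z=np.median(d[v-1:v+2,u-1:u+2]); print(u,v,r(1000*(c["R"].T@(np.linalg.solve(c["intrinsics"],[u,v,1])*z-c["t"]))))
E
```

```text
[0.50531531 0.14548078 0.04      ] [ 0.54058128 -0.15138566  0.08      ] [330.97968363 196.49049136] [280.2524885  146.91191926] [ 0.42730253 -0.08492108  0.08      ] [ 0.45017605 -0.35697088  0.04      ]
316 212 [506.46 145.04   8.46]
300 230 [448.43 193.97  39.3 ]
414 202 [ 541.18 -153.71   70.81]
414 193 [ 568.77 -153.39   71.83]
414 213 [ 508.76 -162.1    37.97]
360 150 [712.08   5.59  -1.43]
```

View pics/stand.png

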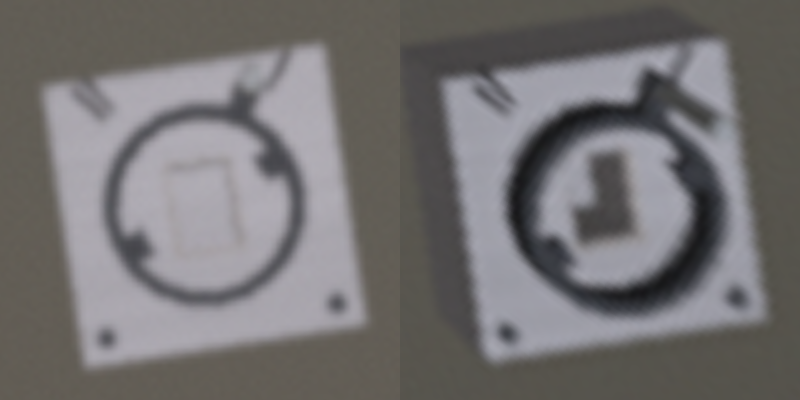

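View pics/carr.png

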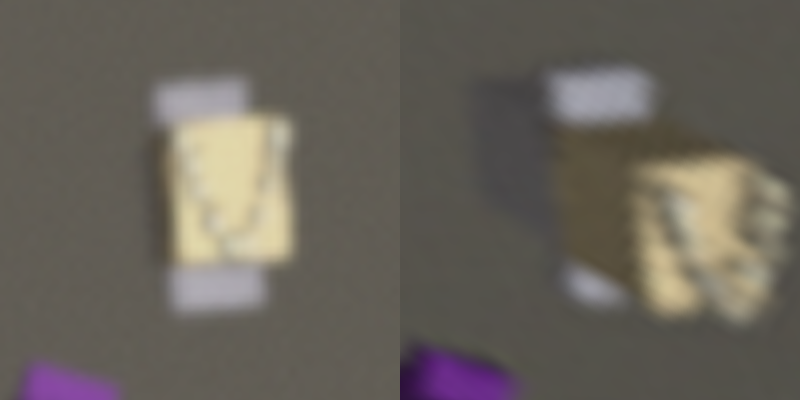

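Measurements, from top-view orthophotos at z=0.04:

| Item | Evidence | Position | Yaw |
|---|---|---|---|
| Stand | corners (43,86), (327,44), (367,325), (85,367) | about (0.507, 0.147) | about 8.5° |
| Carrier flange | corners (153,85), (247,78), (268,305), (173,313), 90 mm long as it must be | about (0.542, −0.154) | about 5° |
| Collar | post base at (243,95) | q≈0.18 | – |

The scene view agrees to about 3 mm. Next I move above the carrier.

Emit:
move_arm(
  delta_pos=[
    [0,0,0],
    [0,0,0],
    [20,-24,0],
    [27,-32,0],
    [27,-32,0],
    [27,-32,0],
    [27,-32,0],
    [27,-32,0],
    [27,-32,0],
    [27,-32,0],
    [27,-32,0],
    [27,-32,0],
    [27,-32,0],
    [27,-35,0],
    [9,-12,0],
    [0,0,0],
    [0,0,0],
  ],
  delta_rot=[
    [0,0,9.3],
    [0,0,9.4],
    [0,0,0],
    [0,0,0],
    [0,0,0],
    [0,0,0],
    [0,0,0],
    [0,0,0],
    [0,0,0],
    [0,0,0],
    [0,0,0],
    [0,0,0],
    [0,0,0],
    [0,0,0],
    [0,0,0],
    [0,0,0],
    [0,0,0],
  ],
  gripper=1,
)

```text
clock: 2.22
tcp_pos: [0.5411, -0.1561, 0.2516]
eef_rot: [3.141, 0.001, 0.085]
wrist_force: [-0.3, 0.1, -0.5]
grip_width: 0.0918
gripper_force: 0.0
```

```bash
python3 - <<'E'
from h import *
p=np.load("top_p.npy")
im=ortho(p,"top",.51,.15,.04,.12,.0003)
g=cv2.GaussianBlur(im,(0,0),3).min(2); print(g[400,400],g[20,20],np.percentile(g,[5,20,50,80,95]))
m=((g>(np.percentile(g,5)+np.percentile(g,80))/2)*255).astype(np.uint8)
cs,_=cv2.findContours(m,cv2.RETR_EXTERNAL,cv2.CHAIN_APPROX_NONE); c=max(cs,key=cv2.contourArea)
r=cv2.minAreaRect(cv2.convexHull(c)); print(r, "x",.51-.0003*(r[0][1]-400),"y",.15-.0003*(r[0][0]-400),"mm",np.array(r[1])*.3)
E
```

```text
169 85 [ 85.  85. 102. 166. 170.]
((408.1299743652344, 411.09539794921875), (574.7001953125, 574.852294921875), 81.25383758544922) x 0.5066713806152344 y 0.14756100769042968 mm [172.41005859 172.45568848]
```

Emit:
move_arm(
  delta_pos=[
    [1,-2,20],
    [0,0,40],
    [0,0,40],
    [0,0,35],
    [0,0,25],
    [0,0,13],
    [0,0,0],
    [0,0,0],
  ],
  delta_rot=[
    [0,0,0],
    [0,0,0],
    [0,0,0],
    [0,0,0],
    [0,0,0],
    [0,0,0],
    [0,0,0],
    [0,0,0],
  ],
)

```text
clock: 3.22
tcp_pos: [0.5434, -0.1528, 0.0798]
eef_rot: [3.141, -0.002, 0.087]
wrist_force: [0.0, -0.8, -0.5]
grip_width: 0.0916
gripper_force: 0.0
```

Emit:
move_arm(
  delta_pos=[
    [0,0,0],
    [0,0,0],
    [0,0,0],
    [0,0,0],
    [0,0,0],
    [0,0,0],
    [0,0,0],
    [0,0,0],
  ],
  delta_rot=[
    [0,0,0],
    [0,0,0],
    [0,0,0],
    [0,0,0],
    [0,0,0],
    [0,0,0],
    [0,0,0],
    [0,0,0],
  ],
  gripper=0.3,
  force=30,
)

```text
clock: 4.22
tcp_pos: [0.5428, -0.1524, 0.0787]
eef_rot: [3.141, -0.0, 0.087]
wrist_force: [0.5, -0.4, 1.2]
grip_width: 0.0441
gripper_force: 29.9
```

Emit:
move_arm(
  delta_pos=[
    [0,0,-15],
    [0,0,-35],
    [0,0,-40],
    [0,0,-10],
    [0,0,0],
    [2,-15,0],
    [2,-30,0],
    [2,-36,0],
    [2,-36,0],
    [2,-36,0],
    [0,-36,0],
    [0,-36,0],
    [0,-36,0],
    [0,-26,0],
    [0,-14,0],
    [0,0,0],
    [0,0,0],
    [0,0,0],
  ],
  delta_rot=[
    [0,0,0],
    [0,0,0],
    [0,0,0],
    [0,0,0],
    [0,0,-3.7],
    [0,0,0],
    [0,0,0],
    [0,0,0],
    [0,0,0],
    [0,0,0],
    [0,0,0],
    [0,0,0],
    [0,0,0],
    [0,0,0],
    [0,0,0],
    [0,0,0],
    [0,0,0],
    [0,0,0],
  ],
)

```text
clock: 6.48
tcp_pos: [0.5073, 0.1455, 0.1786]
eef_rot: [3.141, 0.0, 0.15]
wrist_force: [-1.3, -0.5, -3.6]
grip_width: 0.0439
gripper_force: 29.8
```

```bash
python3 - <<'E'
from h import *
o=get_obs(); print(o["tcp_pos"],o["eef_rot"],o["wrist_force"],o["grip_width"])
z=o["tcp_pos"][2]-.0787+.04
a=[]
for n in("top","scene"):
    p,_=snapshot(n); a.append(ortho(p,n,.51,.15,z if n=="top" else .04,.1,.0005))
cv2.imwrite("pics/hold.png",np.hstack(a)[:,:,::-1])
E
```

```text
[0.50734163 0.14547972 0.17862845] [3.14100484e+00 1.54465943e-04 1.49831306e-01] [-1.29646479 -0.47677418 -3.64077128] 0.043852327517876453
```

View pics/hold.png

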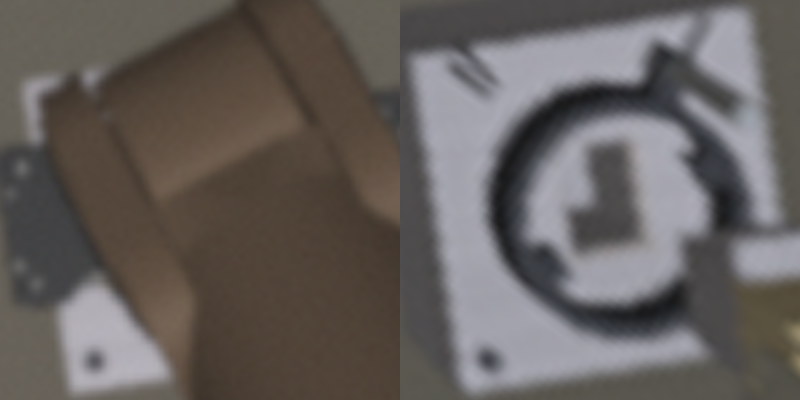

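Emit:
move_arm(
  delta_pos=[
    [0,-1,10],
    [0,0,20],
    [0,0,10],
    [0,0,0],
    [0,0,0],
  ],
  delta_rot=[
    [0,0,0],
    [0,0,0],
    [0,0,0],
    [0,0,0],
    [0,0,0],
  ],
)

```text
clock: 7.2
tcp_pos: [0.5073, 0.1479, 0.1391]
eef_rot: [-3.141, -0.001, 0.152]
wrist_force: [0.5, 1.3, -3.2]
grip_width: 0.044
gripper_force: 29.8
```

```bash
python3 - <<'E'
from h import *
o=get_obs(); print(o["tcp_pos"],o["eef_rot"],o["wrist_force"])
z=o["tcp_pos"][2]-.0787+.04; print(z)
p,_=snapshot("scene"); a=[ortho(p,"scene",.51,.15,q,.1,.0005) for q in(z,.04)]
for X in((.51,.1465,.04),(.51,.1465,z)): print(px("scene",X))
cv2.imwrite("pics/hold2.png",np.hstack(a)[:,:,::-1])
E
```

```text
[0.50725094 0.14792018 0.13908301] [-3.14146961e+00 -5.44880024e-04  1.51878603e-01] [ 0.5466423   1.29865491 -3.23727096]
0.10038301238560868
[330.05489325 197.15554628]
[330.76067405 184.67635832]
```

View pics/hold2.png

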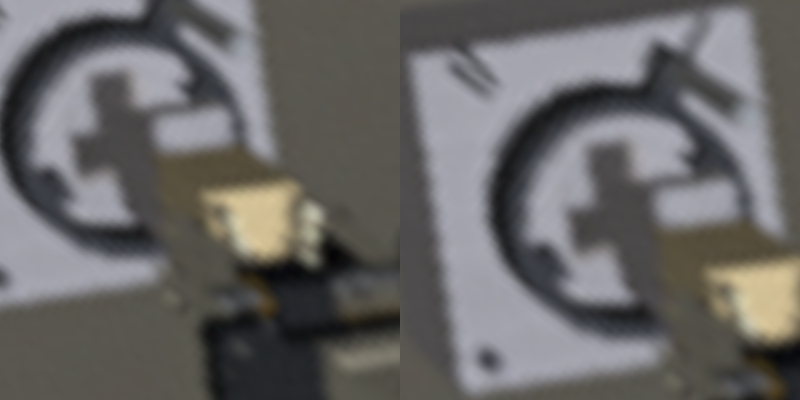

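Emit:
move_arm(
  delta_pos=[
    [-1,1,8],
    [0,0,10],
    [0,0,8],
    [0,0,3],
    [0,0,0],
    [0,0,0],
  ],
  delta_rot=[
    [0,0,0],
    [0,0,0],
    [0,0,0],
    [0,0,0],
    [0,0,0],
    [0,0,0],
  ],
)

```text
clock: 8.0
tcp_pos: [0.5094, 0.1469, 0.1113]
eef_rot: [-3.141, -0.007, 0.151]
wrist_force: [5.1, -1.5, 9.8]
grip_width: 0.0445
gripper_force: 30.0
```

The foot is in the mouth, and the chamfer pushes the tool by +x. I follow it.

Emit:
move_arm(
  delta_pos=[
    [2,0,0],
    [2,0,0],
    [0,0,0],
    [0,0,0],
  ],
  delta_rot=[
    [0,0,0],
    [0,0,0],
    [0,0,0],
    [0,0,0],
  ],
)

```text
clock: 8.5
tcp_pos: [0.5115, 0.147, 0.1104]
eef_rot: [3.141, -0.003, 0.151]
wrist_force: [2.0, -1.9, 7.1]
grip_width: 0.044
gripper_force: 30.0
```

Emit:
move_arm(
  delta_pos=[
    [1,0.5,0],
    [0,0,2],
    [0,0,2],
    [0,0,2],
    [0,0,0],
    [0,0,0],
  ],
  delta_rot=[
    [0,0,0],
    [0,0,0],
    [0,0,0],
    [0,0,0],
    [0,0,0],
    [0,0,0],
  ],
)

```text
clock: 9.25
tcp_pos: [0.5164, 0.1474, 0.1063]
eef_rot: [-3.141, -0.01, 0.151]
wrist_force: [7.9, -2.5, 15.2]
grip_width: 0.0439
gripper_force: 30.0
```

```bash
python3 - <<'E'
from h import *
p,_=snapshot("scene")
u,v=px("scene",(.51,.147,.06)).astype(int)
cv2.imwrite("pics/c3.png",cv2.resize(p[v-45:v+45,u-60:u+60],None,fx=6.5,fy=6.5,interpolation=cv2.INTER_CUBIC)[:,:,::-1]); print(u-60,v-45)
E
```

```text
270 148
```

View pics/c3.png

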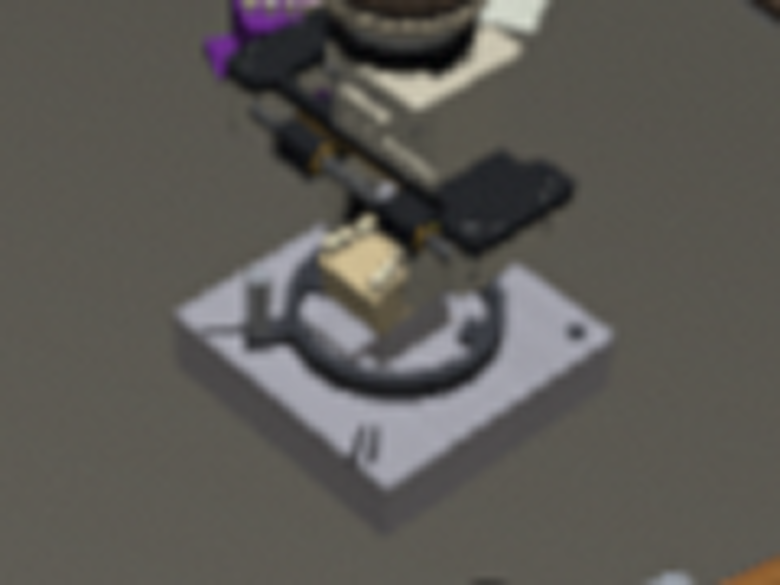

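The block appears tilted about the grip axis: its front edge (370,300)→(388,335) should be vertical. I lift clear and look.

Emit:
move_arm(
  delta_pos=[
    [-2,0,-10],
    [-2,0,-15],
    [-2,0,-20],
    [0,0,-10],
    [0,0,0],
    [0,0,0],
  ],
  delta_rot=[
    [0,0,0],
    [0,0,0],
    [0,0,0],
    [0,0,0],
    [0,0,0],
    [0,0,0],
  ],
)

```text
clock: 10.05
tcp_pos: [0.5048, 0.1458, 0.1581]
eef_rot: [3.141, 0.001, 0.152]
wrist_force: [-0.6, -0.4, -3.6]
grip_width: 0.044
gripper_force: 30.0
```

```bash
python3 - <<'E'
from h import *
p,_=snapshot("scene"); o=get_obs(); print(o["tcp_pos"],o["wrist_force"])
X=o["tcp_pos"]; u,v=px("scene",X-[0,0,.03]).astype(int)
# flat-carrier prediction from the first picture's grasp: draw block and flange outline, 6.5x
s=9; u0,v0=u-42,v-32
im=cv2.resize(p[v0:v0+64,u0:u0+84],None,fx=s,fy=s,interpolation=cv2.INTER_CUBIC)[:,:,::-1].copy()
y=o["eef_rot"][2]; R=np.array([[np.cos(y),-np.sin(y)],[np.sin(y),np.cos(y)]])
for a,b,z in((.028,.022,.074),(.028,.022,.04),(.045,.018,.04)):
    q=[]
    for i,j in((a,b),(a,-b),(-a,-b),(-a,b)):
        w=np.r_[X[:2]+R@[i-.0008,j],X[2]-.0787+z]; q.append((px("scene",w)-[u0,v0]+.5)*s)
    cv2.polylines(im,[np.int32(q)],True,(0,255,0) if z<.05 else (0,0,255),1)
cv2.imwrite("pics/c4.png",im)
E
```

```text
[0.50472577 0.14577966 0.1579986 ] [ 0.44170511  0.66485311 -3.71616824]
```

View pics/c4.png

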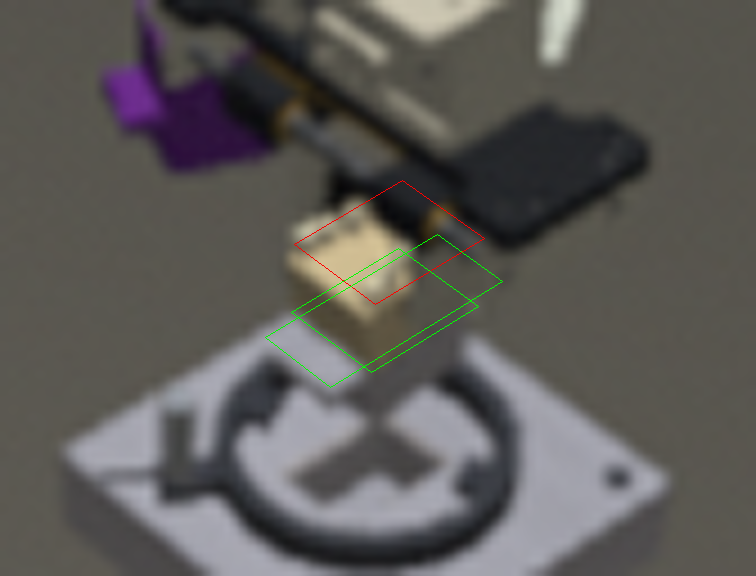

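The flange matches the untilted prediction (green) at (270,330)–(335,388), and the block top sits slightly off. I check the tilt with depth.

```bash
cat >> h.py <<'E'
def cloud(name):
    p,d=snapshot(name); c=calibration(name); v,u=np.mgrid[:400,:640]
    q=np.linalg.solve(c["intrinsics"],np.stack([u,v,1+0*u],0).reshape(3,-1).astype(float))*d.reshape(-1)
    return p,((q-c["t"][:,None]).T@c["R"]).reshape(400,640,3)
E
python3 - <<'E'
from h import *
p,C=cloud("scene"); o=get_obs(); X=o["tcp_pos"]; y=o["eef_rot"][2]
R=np.array([[np.cos(y),-np.sin(y),0],[np.sin(y),np.cos(y),0],[0,0,1]])
def L(C,O): return (C-O)@R      # carrier frame
Q=L(C.reshape(-1,3),np.r_[X[:2],X[2]-.0787])
def fit(Q,ax,name):
    oth=[i for i in range(3) if i!=ax]; 
    for k in range(4):
        A=np.c_[Q[:,oth],np.ones(len(Q))]; s=np.linalg.lstsq(A,Q[:,ax],rcond=None)[0]; r=Q[:,ax]-A@s; Q=Q[abs(r)<max(2*r.std(),1e-4)]
    print(name,len(Q),"slopes",dict(zip(["xyz"[i] for i in oth],s[:2].round(3))),"mean",Q.mean(0).round(4),"std",r.std().round(4))
b=lambda Q,x,y,z:Q[(Q[:,0]>x[0])&(Q[:,0]<x[1])&(Q[:,1]>y[0])&(Q[:,1]<y[1])&(Q[:,2]>z[0])&(Q[:,2]<z[1])]
fit(b(Q,(.02,.036),(-.017,.017),(.048,.07)),0,"block +x face")
fit(b(Q,(.034,.042),(-.014,.014),(.03,.048)),2,"flange top")
fit(b(Q,(.038,.052),(-.014,.014),(.0325,.0385)),0,"flange end")
fit(b(Q,(-.01,.02),(.016,.03),(.045,.07)),1,"block +y")
S=L(C.reshape(-1,3),np.array([.507,.147,0]))
fit(b(S,(.076,.096),(-.07,.07),(.006,.034)),0,"stand +x face")
fit(b(S,(-.07,.07),(.076,.096),(.006,.034)),1,"stand +y face")
fit(b(S,(.05,.08),(-.0,.07),(.035,.046)),2,"stand top")
E
```

```text
block +x face 26 slopes {'y': np.float64(-0.005), 'z': np.float64(0.08)} mean [0.0299 0.     0.0601] std 0.0008
flange top 15 slopes {'x': np.float64(-0.061), 'y': np.float64(0.063)} mean [0.0376 0.0012 0.0365] std 0.0017
flange end 11 slopes {'y': np.float64(-0.084), 'z': np.float64(0.549)} mean [0.0423 0.001  0.0354] std 0.0021
block +y 17 slopes {'x': np.float64(-0.037), 'z': np.float64(0.011)} mean [0.0126 0.0206 0.0594] std 0.0026
stand +x face 137 slopes {'y': np.float64(-0.007), 'z': np.float64(-0.017)} mean [0.088  0.0045 0.0205] std 0.0012
stand +y face 122 slopes {'x': np.float64(-0.002), 'z': np.float64(-0.018)} mean [0.0017 0.0826 0.0192] std 0.0009
stand top 103 slopes {'x': np.float64(-0.022), 'y': np.float64(-0.002)} mean [0.0656 0.0384 0.0401] std 0.0017
```

The carrier leans about 0.085 rad about the grip axis. I'll turn the tool by 4.8° to set it upright, grip harder, and re-measure it against the stand with the same camera.

Emit:
move_arm(
  delta_pos=[
    [0,0,0],
    [0,0,0],
    [0,0,0],
    [0,0,0],
  ],
  delta_rot=[
    [0,2.4,0],
    [0,2.4,0],
    [0,0,0],
    [0,0,0],
  ],
  force=60,
  gripper=0.3,
)

```text
clock: 10.65
tcp_pos: [0.5052, 0.146, 0.1585]
eef_rot: [3.141, -0.083, 0.152]
wrist_force: [1.0, -0.6, -3.5]
grip_width: 0.0437
gripper_force: 60.0
```

```bash
cat >> h.py <<'E'
def fit(Q,ax,name):
    oth=[i for i in range(3) if i!=ax]
    for k in range(4):
        A=np.c_[Q[:,oth],np.ones(len(Q))]; s=np.linalg.lstsq(A,Q[:,ax],rcond=None)[0]; r=Q[:,ax]-A@s; Q=Q[abs(r)<max(2*r.std(),1e-4)]
    print(name,len(Q),"slopes",dict(zip(["xyz"[i] for i in oth],s[:2].round(3))),"mean",Q.mean(0).round(4),"std",r.std().round(4))
b=lambda Q,x,y,z:Q[(Q[:,0]>x[0])&(Q[:,0]<x[1])&(Q[:,1]>y[0])&(Q[:,1]<y[1])&(Q[:,2]>z[0])&(Q[:,2]<z[1])]
def meas(N=5,yaw=.151):
    "carrier faces, then stand faces, all in stand-aligned frame with origin .507,.147,0"
    C=np.vstack([cloud("scene")[1].reshape(-1,3) for _ in range(N)]); o=get_obs(); X=o["tcp_pos"]; y=yaw
    print("tcp",X.round(4),o["eef_rot"].round(4),o["wrist_force"].round(1))
    R=np.array([[np.cos(y),-np.sin(y),0],[np.sin(y),np.cos(y),0],[0,0,1]])
    S=(C-[.507,.147,0])@R; t=(X-[.507,.147,0])@R; z=X[2]-.0787; print("tcp in frame",t.round(4))
    f=lambda x,y_,h:b(S,np.add(x,t[0]),np.add(y_,t[1]),np.add(h,z))
    fit(f((.02,.038),(-.017,.017),(.048,.07)),0,"block +x (57 less than stand)")
    fit(f((.036,.043),(-.014,.014),(.03,.048)),2,"flange top (foot+40)")
    fit(f((-.01,.02),(.014,.03),(.045,.07)),1,"block +y (63 less)")
    fit(b(S,(.076,.096),(-.07,.07),(.006,.034)),0,"stand +x")
    fit(b(S,(-.07,.07),(.076,.096),(.006,.034)),1,"stand +y")
    fit(b(S,(.065,.08),(.0,.07),(.035,.046)),2,"stand top")
E
python3 -c "
from h import *
meas()"
```

```text
tcp [0.5054 0.146  0.1586] [ 3.1416 -0.0834  0.1517] [-0.1 -0.9 -2.8]
tcp in frame [-0.0018 -0.0008  0.1586]
block +x (57 less than stand) 157 slopes {'y': np.float64(-0.027), 'z': np.float64(0.034)} mean [ 0.0299 -0.0007  0.1385] std 0.0013
flange top (foot+40) 59 slopes {'x': np.float64(0.055), 'y': np.float64(-0.008)} mean [0.0375 0.0004 0.1202] std 0.0018
block +y (63 less) 71 slopes {'x': np.float64(-0.169), 'z': np.float64(0.148)} mean [0.0126 0.0205 0.1372] std 0.002
stand +x 653 slopes {'y': np.float64(-0.004), 'z': np.float64(0.007)} mean [0.0878 0.0019 0.0202] std 0.0012
stand +y 634 slopes {'x': np.float64(0.003), 'z': np.float64(0.002)} mean [0.0003 0.0826 0.02  ] std 0.0011
stand top 276 slopes {'x': np.float64(-0.002), 'y': np.float64(-0.004)} mean [0.0724 0.0361 0.0401] std 0.0017
```

Emit:
move_arm(
  delta_pos=[
    [1,0,8],
    [-1.2,0,12],
    [-1,0,12],
    [-0.7,0,8],
    [-0.3,0,4],
    [0,0,0],
    [0,0,0],
  ],
  delta_rot=[
    [0,0,0],
    [0,0,0],
    [0,0,0],
    [0,0,0],
    [0,0,0],
    [0,0,0],
    [0,0,0],
  ],
)

```text
clock: 11.78
tcp_pos: [0.5068, 0.1463, 0.1149]
eef_rot: [-3.142, -0.084, 0.152]
wrist_force: [0.3, 1.3, -3.7]
grip_width: 0.0434
gripper_force: 60.0
```

```bash
python3 -c "
from h import *
meas(4)"
```

```text
tcp [0.5068 0.1463 0.1149] [-3.1415 -0.0843  0.1519] [ 0.1  0.3 -3.3]
tcp in frame [-0.0003 -0.0007  0.1149]
block +x (57 less than stand) 116 slopes {'y': np.float64(0.005), 'z': np.float64(0.035)} mean [ 0.0315 -0.0001  0.0953] std 0.001
flange top (foot+40) 48 slopes {'x': np.float64(-0.085), 'y': np.float64(-0.005)} mean [ 0.0396 -0.0005  0.0763] std 0.0021
block +y (63 less) 67 slopes {'x': np.float64(-0.291), 'z': np.float64(0.188)} mean [0.0138 0.0204 0.0946] std 0.0026
stand +x 510 slopes {'y': np.float64(-0.002), 'z': np.float64(0.01)} mean [0.0878 0.0007 0.0201] std 0.0011
stand +y 516 slopes {'x': np.float64(-0.001), 'z': np.float64(0.013)} mean [0.0021 0.0828 0.0201] std 0.0012
stand top 234 slopes {'x': np.float64(-0.032), 'y': np.float64(-0.001)} mean [0.0725 0.035  0.0397] std 0.0019
```

Emit:
move_arm(
  delta_pos=[
    [-0.5,0,0],
    [-0.2,0,2],
    [-0.2,0,2],
    [-0.2,0,2],
    [0,0,0],
    [0,0,0],
  ],
  delta_rot=[
    [0,1,0],
    [0,0,0],
    [0,0,0],
    [0,0,0],
    [0,0,0],
    [0,0,0],
  ],
)

```text
clock: 12.72
tcp_pos: [0.5078, 0.1465, 0.1102]
eef_rot: [-3.141, -0.105, 0.152]
wrist_force: [-0.9, -2.1, 13.6]
grip_width: 0.0434
gripper_force: 60.0
```

Fy<0, as in the first try: the plug sits too far to +y. I shift by −y.

Emit:
move_arm(
  delta_pos=[
    [0,0,-2],
    [0,1.5,0],
    [0,0,2],
    [0,0,0],
    [0,0,0],
  ],
  delta_rot=[
    [0,0,0],
    [0,0,0],
    [0,0,0],
    [0,0,0],
    [0,0,0],
  ],
)

```text
clock: 13.35
tcp_pos: [0.5078, 0.1457, 0.11]
eef_rot: [-3.141, -0.105, 0.152]
wrist_force: [-1.5, 1.3, 14.1]
grip_width: 0.0438
gripper_force: 60.0
```

```bash
python3 -c "
from h import *
for i in range(3):
    o=get_obs(); print(o['wrist_force'].round(2),o['torque'].round(3),o['tcp_pos'].round(4))
    meas(3) if i==0 else snapshot('top')"
```

```text
[-1.54  1.27 14.07] [0.383 0.748 0.132] [0.5078 0.1457 0.11  ]
tcp [0.5078 0.1457 0.11  ] [-3.1405 -0.1045  0.1523] [-1.   1.2 13.5]
tcp in frame [ 0.0006 -0.0014  0.11  ]
block +x (57 less than stand) 86 slopes {'y': np.float64(-0.004), 'z': np.float64(0.062)} mean [ 0.0322 -0.0019  0.091 ] std 0.0012
flange top (foot+40) 32 slopes {'x': np.float64(-0.044), 'y': np.float64(-0.061)} mean [0.0398 0.0004 0.0704] std 0.0018
block +y (63 less) 45 slopes {'x': np.float64(-0.201), 'z': np.float64(0.15)} mean [0.0152 0.0201 0.0887] std 0.002
stand +x 407 slopes {'y': np.float64(-0.002), 'z': np.float64(-0.001)} mean [0.0879 0.003  0.0201] std 0.0012
stand +y 393 slopes {'x': np.float64(-0.0), 'z': np.float64(-0.019)} mean [0.0015 0.0829 0.0201] std 0.0011
stand top 173 slopes {'x': np.float64(-0.033), 'y': np.float64(-0.008)} mean [0.0726 0.036  0.0403] std 0.0019
[-1.02  1.24 13.53] [ 0.377  0.712 -0.022] [0.5078 0.1457 0.11  ]
[-1.73  1.25 13.23] [0.404 0.661 0.061] [0.5078 0.1457 0.11  ]
```

Emit:
move_arm(
  delta_pos=[
    [0,0,-4],
    [0,0,0],
    [0,0,0],
  ],
  delta_rot=[
    [0,0,0],
    [0,0,0],
    [0,0,0],
  ],
)

```text
clock: 13.98
tcp_pos: [0.507, 0.1454, 0.113]
eef_rot: [-3.141, -0.103, 0.152]
wrist_force: [3.8, 3.6, 0.6]
grip_width: 0.0438
gripper_force: 60.0
```

```bash
python3 -c "
from h import *
for i in range(3):
    o=get_obs(); print(o['wrist_force'].round(2),o['torque'].round(3),o['tcp_pos'].round(4)); snapshot('top')"
```

```text
[3.84 3.63 0.63] [ 1.133 -0.742  0.071] [0.507  0.1454 0.113 ]
[4.41 4.11 0.28] [ 1.116 -0.835  0.116] [0.507  0.1454 0.113 ]
[3.37 4.84 0.18] [ 1.107 -0.727  0.073] [0.507  0.1454 0.113 ]
```

The moment shows contact at x≈−23 mm and the lean has grown to about 0.06, so the foot sits too far to −x. I back off, straighten, and measure again.

Emit:
move_arm(
  delta_pos=[
    [0.4,0,-4],
    [-1,0,0],
    [0,0,0],
    [0,0,0],
  ],
  delta_rot=[
    [0,0,0],
    [0,3.2,0],
    [0,0,0],
    [0,0,0],
  ],
)

```text
clock: 14.62
tcp_pos: [0.5045, 0.1439, 0.1162]
eef_rot: [3.141, -0.155, 0.152]
wrist_force: [-0.3, -0.3, -2.2]
grip_width: 0.0437
gripper_force: 60.0
```

```bash
python3 -c "
from h import *
print(get_obs()['torque'])
meas(8)"
```

```text
[-0.03549453  0.33197872  0.00776843]
tcp [0.5051 0.1444 0.1165] [ 3.1415 -0.1568  0.1518] [-0.3  0.7 -3.5]
tcp in frame [-0.0023 -0.0023  0.1165]
block +x (57 less than stand) 222 slopes {'y': np.float64(0.001), 'z': np.float64(0.005)} mean [ 0.0301 -0.0021  0.097 ] std 0.0012
flange top (foot+40) 82 slopes {'x': np.float64(0.066), 'y': np.float64(0.054)} mean [ 0.0373 -0.002   0.0792] std 0.0018
block +y (63 less) 105 slopes {'x': np.float64(-0.067), 'z': np.float64(0.122)} mean [0.0111 0.0186 0.0954] std 0.0019
stand +x 1037 slopes {'y': np.float64(-0.001), 'z': np.float64(-0.0)} mean [0.0879 0.0021 0.0201] std 0.0012
stand +y 1017 slopes {'x': np.float64(0.0), 'z': np.float64(-0.003)} mean [0.0018 0.0828 0.0203] std 0.0011
stand top 459 slopes {'x': np.float64(-0.022), 'y': np.float64(-0.01)} mean [0.0728 0.0362 0.04  ] std 0.0018
```

Emit:
move_arm(
  delta_pos=[
    [0.9,-1.1,0],
    [-0.6,0,4],
    [-0.3,0,2],
    [-0.3,0,2],
    [0,0,0],
    [0,0,0],
  ],
  delta_rot=[
    [0,0,0],
    [0,0,0],
    [0,0,0],
    [0,0,0],
    [0,0,0],
    [0,0,0],
  ],
)

```text
clock: 15.78
tcp_pos: [0.5058, 0.1457, 0.1086]
eef_rot: [3.142, -0.157, 0.152]
wrist_force: [0.0, 1.6, -3.4]
grip_width: 0.0431
gripper_force: 60.0
```

```bash
python3 -c "
from h import *
print(get_obs()['torque'],get_obs()['wrist_force'])"
```

```text
[-0.01348426  0.31478619 -0.00872885] [ 0.04941126  1.64155188 -3.36586054]
```

Emit:
move_arm(
  delta_pos=[
    [-0.3,0,2],
    [-0.3,0,2],
    [-0.3,0,2],
    [0,0,0],
    [0,0,0],
  ],
  delta_rot=[
    [0,0,0],
    [0,0,0],
    [0,0,0],
    [0,0,0],
    [0,0,0],
  ],
)

```text
clock: 16.4
tcp_pos: [0.5058, 0.1457, 0.1025]
eef_rot: [3.142, -0.157, 0.152]
wrist_force: [-0.9, 0.7, -2.8]
grip_width: 0.0439
gripper_force: 60.0
```

```bash
python3 -c "
from h import *
print(get_obs()['torque'],get_obs()['wrist_force'])"
```

```text
[-0.0503507   0.32669317  0.02414933] [-0.93307422  0.66360617 -2.78194807]
```

Emit:
move_arm(
  delta_pos=[
    [-0.5,0,3],
    [-0.5,0,3],
    [-0.5,0,3],
    [-0.5,0,3],
    [0,0,0],
    [0,0,0],
  ],
  delta_rot=[
    [0,0,0],
    [0,0,0],
    [0,0,0],
    [0,0,0],
    [0,0,0],
    [0,0,0],
  ],
)

```text
clock: 17.15
tcp_pos: [0.5057, 0.1457, 0.0903]
eef_rot: [3.142, -0.157, 0.152]
wrist_force: [-0.7, 0.3, -2.8]
grip_width: 0.0439
gripper_force: 60.0
```

Emit:
move_arm(
  delta_pos=[
    [-0.3,0,2],
    [-0.3,0,2],
    [-0.2,0,1],
    [-0.1,0,1],
    [0,0,0],
    [0,0,0],
  ],
  delta_rot=[
    [0,0,0],
    [0,0,0],
    [0,0,0],
    [0,0,0],
    [0,0,0],
    [0,0,0],
  ],
)

```text
clock: 17.9
tcp_pos: [0.5056, 0.1456, 0.0849]
eef_rot: [3.141, -0.157, 0.152]
wrist_force: [-6.0, -1.5, 9.5]
grip_width: 0.0435
gripper_force: 60.0
```

Emit:
move_arm(
  delta_pos=[
    [0,0,0],
    [0,0,0],
    [0,0,0],
    [0,0,0],
  ],
  delta_rot=[
    [0,0,0],
    [0,0,0],
    [0,0,0],
    [0,0,0],
  ],
  gripper=0.8,
)

```text
clock: 18.4
tcp_pos: [0.5059, 0.1457, 0.0842]
eef_rot: [3.142, -0.157, 0.152]
wrist_force: [0.2, 0.1, 0.5]
grip_width: 0.0731
gripper_force: 0.0
```

Emit:
move_arm(
  delta_pos=[
    [2,0,-15],
    [3,0,-25],
    [0,0,-30],
    [0,0,0],
    [0,0,0],
    [0,0,0],
  ],
  delta_rot=[
    [0,0,0],
    [0,0,0],
    [0,0,0],
    [0,-4,0],
    [0,-5,0],
    [0,0,0],
  ],
)

```text
clock: 19.15
tcp_pos: [0.5012, 0.145, 0.155]
eef_rot: [-3.141, -0.002, 0.151]
wrist_force: [-0.4, -0.4, -0.9]
grip_width: 0.0737
gripper_force: 0.0
```

```bash
cat >> h.py <<'E'
def seated(N=5,yaw=.151):
    C=np.vstack([cloud("scene")[1].reshape(-1,3) for _ in range(N)]); c,s=np.cos(yaw),np.sin(yaw)
    S=(C-[.507,.147,0])@np.array([[c,-s,0],[s,c,0],[0,0,1]])
    fit(b(S,(.02,.04),(-.017,.017),(.055,.078)),0,"block +x (.0309)")
    fit(b(S,(-.02,.02),(.014,.03),(.06,.078)),1,"block +y (.0198)")
    fit(b(S,(.036,.043),(-.014,.014),(.038,.058)),2,"flange top .048")
    fit(b(S,(-.005,.02),(-.008,.008),(.07,.095)),2,"block top .082")
    return S
E
python3 -c "
from h import *
seated()
p,_=snapshot('scene'); u,v=px('scene',(.51,.147,.06)).astype(int)
cv2.imwrite('pics/c5.png',cv2.resize(p[v-40:v+40,u-52:u+52],None,fx=7,fy=7,interpolation=cv2.INTER_CUBIC)[:,:,::-1])
o=get_obs(); print(o['tcp_pos'],o['eef_rot'],o['wrist_force'])"
```

```text
block +x (.0309) 141 slopes {'y': np.float64(0.007), 'z': np.float64(-0.009)} mean [ 0.0301 -0.0002  0.0665] std 0.0012
block +y (.0198) 127 slopes {'x': np.float64(0.02), 'z': np.float64(-0.052)} mean [0.0018 0.019  0.0686] std 0.0011
flange top .048 57 slopes {'x': np.float64(-0.044), 'y': np.float64(-0.054)} mean [ 0.0394 -0.0007  0.0479] std 0.0022
block top .082 70 slopes {'x': np.float64(-0.018), 'y': np.float64(0.232)} mean [ 0.0084 -0.0012  0.0816] std 0.0018
[0.49925394 0.14469453 0.1542365 ] [ 3.14133886e+00 -3.68803034e-04  1.52319251e-01] [-0.14941322 -0.86316304  0.09004947]
```

View pics/c5.png

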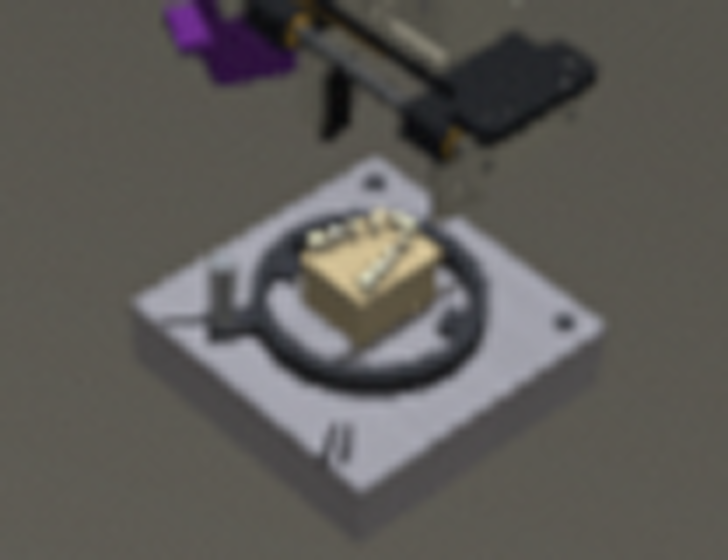

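The carrier is seated: flange top at 47.9 mm, upright, with its post at (222,295) in the crop still at the open side. Next I straddle the post (about −18.8° world) with a partly open gripper and carry it round. I check the approach first.

Emit:
move_arm(
  delta_pos=[
    [0,0,0],
    [0,0,0],
    [0,0,0],
    [20,-1,0],
    [32,-1,0],
    [22,-1,0],
    [8,0,0],
    [0,0,0],
    [0,0,0],
  ],
  delta_rot=[
    [0,0,9],
    [0,0,9],
    [0,0,9.5],
    [0,0,0],
    [0,0,0],
    [0,0,0],
    [0,0,0],
    [0,0,0],
    [0,0,0],
  ],
  gripper=0.48,
  force=20,
)

```text
clock: 20.58
tcp_pos: [0.5774, 0.1217, 0.1542]
eef_rot: [3.141, 0.001, -0.327]
wrist_force: [0.3, 0.7, 0.4]
grip_width: 0.0442
gripper_force: 0.0
```

```bash
python3 -c "
from h import *
S=seated(4); 
q=b(S,(.04,.09),(-.07,-.015),(.066,.086)); print(len(q),np.median(q,0)); a=np.degrees(np.arctan2(q[:,1],q[:,0])); print(np.percentile(a,[10,50,90]),np.median(np.hypot(q[:,0],q[:,1])))
o=get_obs(); print(o['qpos'].round(3))"
```

```text
block +x (.0309) 110 slopes {'y': np.float64(-0.001), 'z': np.float64(0.079)} mean [ 0.0307 -0.0001  0.066 ] std 0.0012
block +y (.0198) 108 slopes {'x': np.float64(0.011), 'z': np.float64(0.03)} mean [0.0006 0.019  0.0692] std 0.0011
flange top .048 35 slopes {'x': np.float64(0.234), 'y': np.float64(0.017)} mean [0.0394 0.0003 0.0478] std 0.0016
block top .082 67 slopes {'x': np.float64(-0.027), 'y': np.float64(0.199)} mean [ 0.0084 -0.0016  0.0825] std 0.0017
63 [ 0.07433634 -0.03537898  0.07756588]
[-29.42620173 -25.39614232 -22.8672233 ] 0.08232253335403263
[-0.249  0.478 -0.069  1.769  0.04   0.896 -2.233]
```

Emit:
move_arm(
  delta_pos=[
    [0,0,25],
    [0,0,25],
    [0,0,14],
    [0,0,0],
    [0,0,0],
  ],
  delta_rot=[
    [0,0,0],
    [0,0,0],
    [0,0,0],
    [0,0,0],
    [0,0,0],
  ],
)

```text
clock: 21.4
tcp_pos: [0.579, 0.1214, 0.091]
eef_rot: [-3.141, -0.001, -0.328]
wrist_force: [0.2, -0.1, 0.3]
grip_width: 0.0444
gripper_force: 0.0
```

Emit:
move_arm(
  delta_pos=[
    [-0.35,-7.3,0],
    [-0.35,-7.3,0],
    [-0.35,-7.3,0],
    [-0.35,-7.3,0],
    [0,0,0],
    [0,0,0],
  ],
  delta_rot=[
    [0,0,-5.5],
    [0,0,-5.5],
    [0,0,-5.5],
    [0,0,-5.5],
    [0,0,0],
    [0,0,0],
  ],
)

```text
clock: 22.15
tcp_pos: [0.5826, 0.1499, 0.0907]
eef_rot: [-3.141, -0.001, 0.054]
wrist_force: [-0.3, 0.4, 0.3]
grip_width: 0.0441
gripper_force: 0.0
```

```bash
python3 -c "
from h import *
C=np.vstack([cloud('scene')[1].reshape(-1,3) for _ in range(3)]); c,s=np.cos(.151),np.sin(.151)
S=(C-[.507,.147,0])@np.array([[c,-s,0],[s,c,0],[0,0,1]])
q=b(S,(.04,.1),(-.08,.08),(.062,.1)); q=q[np.hypot(q[:,0],q[:,1])>.055]
print(np.histogram(np.degrees(np.arctan2(q[:,1],q[:,0])),np.arange(-50,50,5)))
p,_=snapshot('scene'); u,v=px('scene',(.55,.147,.06)).astype(int)
cv2.imwrite('pics/c6.png',cv2.resize(p[v-40:v+40,u-52:u+52],None,fx=7,fy=7,interpolation=cv2.INTER_CUBIC)[:,:,::-1])"
```

```text
(array([ 0,  0,  0,  5, 28, 61, 25, 22,  0,  0,  0, 11, 28, 26,  0,  0,  0,
        0,  0]), array([-50, -45, -40, -35, -30, -25, -20, -15, -10,  -5,   0,   5,  10,
        15,  20,  25,  30,  35,  40,  45]))
```

View pics/c6.png

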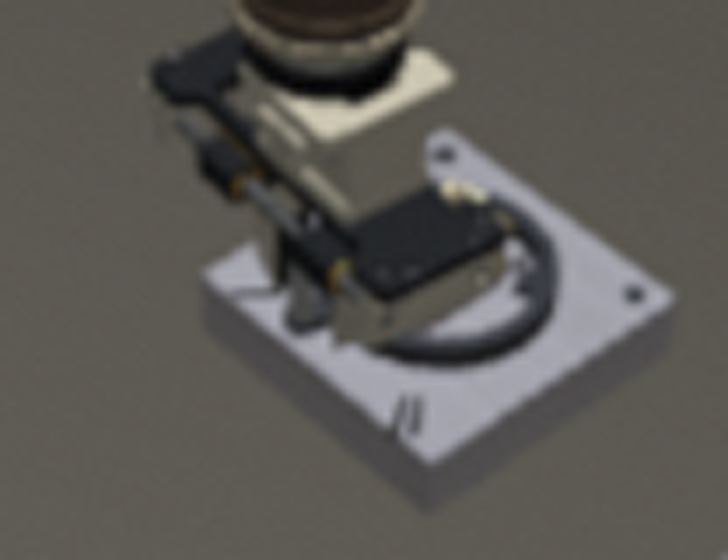

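The post, with its arm's foot at (305,315), stands between the fingers and has left the open mark, so I continue the arc.

Emit:
move_arm(
  delta_pos=[
    [-0.35,-7.3,0],
    [-0.35,-7.3,0],
    [-0.35,-7.3,0],
    [-0.35,-7.3,0],
    [-0.35,-7.3,0],
    [-0.35,-7.3,0],
    [-0.35,-7.3,0],
    [-0.35,-7.3,0],
    [-0.2,-5.3,0],
    [0,0,0],
    [0,0,0],
  ],
  delta_rot=[
    [0,0,-5.5],
    [0,0,-5.5],
    [0,0,-5.5],
    [0,0,-5.5],
    [0,0,-5.5],
    [0,0,-5.5],
    [0,0,-5.5],
    [0,0,-5.5],
    [0,0,-4],
    [0,0,0],
    [0,0,0],
  ],
)

```text
clock: 23.72
tcp_pos: [0.5539, 0.2049, 0.0901]
eef_rot: [-3.141, 0.0, 0.892]
wrist_force: [-0.5, 0.4, 0.1]
grip_width: 0.0441
gripper_force: 0.0
```

```bash
python3 -c "
from h import *
o=get_obs(); d=o['tcp_pos'][:2]-[.506,.146]; print(np.hypot(*d),np.degrees(np.arctan2(d[1],d[0])),o['wrist_force'])"
```

```text
0.07591954913113019 50.84480548831345 [-0.5398525   0.43418733  0.12161547]
```

Emit:
move_arm(
  delta_pos=[
    [-0.1,-4,0],
    [-0.1,-4,0],
    [0,-1.5,0],
    [0,0,0],
  ],
  delta_rot=[
    [0,0,-3],
    [0,0,-3],
    [0,0,-1],
    [0,0,0],
  ],
)

```text
clock: 24.22
tcp_pos: [0.5476, 0.2087, 0.0901]
eef_rot: [3.139, 0.001, 1.016]
wrist_force: [5.7, -5.8, -2.6]
grip_width: 0.0443
gripper_force: 4.1
```

About 8 N against the motion, so the locked stop is reached. I centre the fingers about the post and lift away.

Emit:
move_arm(
  delta_pos=[
    [0,7,0],
    [0,8,0],
    [0,0,0],
    [0,0,-15],
    [0,0,-30],
    [0,0,-40],
    [0,0,-40],
    [-40,0,0],
    [-50,0,0],
    [-50,0,0],
    [0,0,0],
  ],
  delta_rot=[
    [0,0,0],
    [0,0,0],
    [0,0,0],
    [0,0,0],
    [0,0,0],
    [0,0,0],
    [0,0,0],
    [0,0,0],
    [0,0,0],
    [0,0,0],
    [0,0,0],
  ],
)

```text
clock: 25.6
tcp_pos: [0.4836, 0.0805, 0.216]
eef_rot: [3.141, 0.002, 1.012]
wrist_force: [0.3, 0.0, 0.2]
grip_width: 0.0442
gripper_force: 0.0
```

```bash
python3 -c "
from h import *
S=seated(5)
q=b(S,(.02,.1),(-.08,.09),(.062,.1)); q=q[(np.hypot(q[:,0],q[:,1])>.06)]
a=np.degrees(np.arctan2(q[:,1]+.002,q[:,0]-.003)); print(len(a),np.percentile(a,[10,50,90]))
p,_=snapshot('scene'); u,v=px('scene',(.51,.147,.06)).astype(int)
cv2.imwrite('pics/c7.png',cv2.resize(p[v-40:v+40,u-52:u+52],None,fx=7,fy=7,interpolation=cv2.INTER_CUBIC)[:,:,::-1])"
```

```text
block +x (.0309) 145 slopes {'y': np.float64(0.003), 'z': np.float64(0.02)} mean [ 0.0306 -0.      0.0668] std 0.0011
block +y (.0198) 143 slopes {'x': np.float64(0.011), 'z': np.float64(-0.011)} mean [0.0005 0.0189 0.0694] std 0.0014
flange top .048 26 slopes {'x': np.float64(-0.161), 'y': np.float64(-0.105)} mean [0.0391 0.0024 0.0486] std 0.002
block top .082 86 slopes {'x': np.float64(-0.134), 'y': np.float64(0.288)} mean [ 0.0084 -0.0011  0.083 ] std 0.0021
165 [33.79862224 37.71153944 41.35169544]
```

View pics/c7.png

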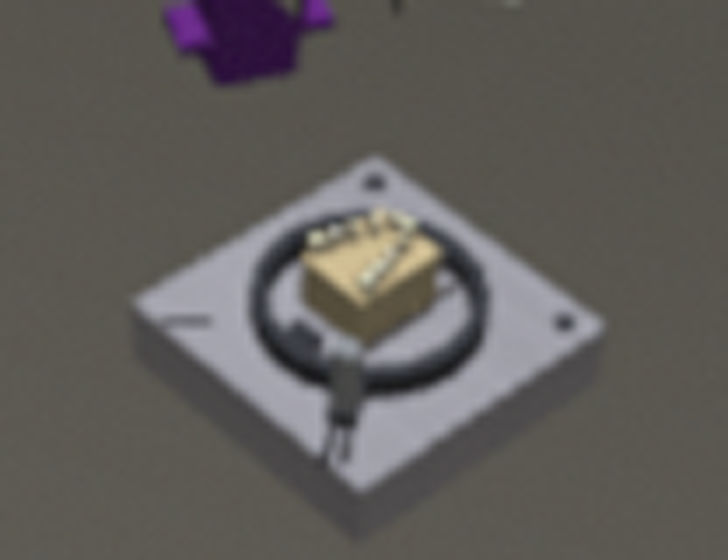

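The post (345,385) stands at the double line (335,440), measured at 37.7°. The model is seated and the ear is over the flange end at (305,335).

```bash
python3 -c "
from station import *
print(hand_in())"
```

```text
the job is handed in; nothing more can be done
None
```

I plugged the carrier into the stand until its flange lay flat, turned the collar to the locked mark and handed the job in. Before that, depth readings put the post at about 37.7° (locked is 37.5°), the model was seated, and the arm was clear. The hand-in returned no verdict.

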